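# Clamp the power sensor in its jig

### The job

Push the round black power sensor along the channel of the clamping jig until it is fully home against the stop. Then push the jig's green lever over and down, past its dead point, until it snaps into lock and the clamp's pads hold the sensor. Only push: lift nothing, do not work the lever before the sensor is home, and leave the other things on the bench where they are.

Things in the scene. Friction and masses are not known exactly. Their poses are not given: they have to be found in the camera images.
- clamp_jig: the clamping jig, fixed: dark base plate 160 x 84 x 8 mm. Origin at bench level under the centre of the sensor's home place; x runs level along the channel from its open mouth to the stop and on to the clamp; z up. Plate from x = -85 to +75 mm. Channel: two aluminium rails, 53 mm apart, tops 14 mm above the bench, x = -85 to +24 mm.
- stop (a point): top middle of the stop's face, the aluminium wall across the channel's end: at x = 24 mm, y = 0, z = 24 mm of the jig. Behind it stands the steel toggle clamp, 32 mm wide, with the lever and the arm; axes as the jig's.
- sensor: the round black laser power sensor, 48 mm across, 18 mm high, with a pale ring on top; 0.1 to 0.2 kg; its origin is the centre of its underside. It lies flat on the jig's plate in the channel (underside 8 mm, top 26 mm above the bench), short of the stop. When home against the stop its centre is over the jig's origin, within about 1 mm.
- lever_pivot (a point): the lever's pivot, 46 mm above the bench, at x = 60 mm, y = 0 of the jig; the pivot axis is level, along the jig's y. Its axes are the jig's.
- lever_grip (a point): point inside the lever's green round grip, on its centre line, 80 mm from the pivot. The grip is 16 mm thick, from 48 to 110 mm from the pivot; below it the lever is a steel bar 14 mm wide.
- clamp_lever (a joint): angle of the lever (rad). At 0 it stands open, leaning 0.1 rad from upright towards the jig's +x (away from the channel); it grows as the lever is pushed towards +x and down (lean from upright = 0.1 + value). The push rises to about 9 N near 0.7; dead point at 1.1: short of it the lever springs back, past it it snaps on by itself to its stop at 1.4: locked, almost level.
- lens_tube: a short black threaded lens tube, 30 mm across, 25 mm high, standing on the bench beside the jig; bystander, its origin is the centre of its underside
- vial_white: a glass sample vial with a white cap, 27 mm across, 57 mm high; bystander, its origin is the centre of its underside
- vial_black: a glass sample vial with a black cap, 22 mm across, 52 mm high; bystander, its origin is the centre of its underside
- beaker: a small beaker, 60 mm across, 79 mm high; bystander, its origin is the centre of its underside
- cuvette_rack: a teal cuvette rack, 34 x 110 x 26 mm; bystander, its origin is the centre of its underside
- clamp_pads: the two black rubber pads (13 mm across, 34 mm apart across the channel) under the end of the clamp's arm. At the start the arm stands raised over the channel (arm and pads between x = 5 and 65 mm of the jig, up to 95 mm above the bench); it comes down by itself with the lever. Locked, the sprung pads press on the sensor's rim with about 5 N. Origin midway between the pads' undersides
Not all that is in view belongs to the job. Several things have the shape of the sensor; the one meant has the colours described above.

How it is judged (in metres and radians):
On the way, in this order (a step that is already met when the one before it is completed fails the run):
1. the sensor is home against the stop, with the lever still open (x of sensor in the frame of clamp_jig between -0.003 and 0.004 m and y of sensor in the frame of clamp_jig between -0.005 and 0.005 m and z of sensor in the frame of clamp_jig below 0.012 m and angle between sensor's own z axis and vertical below 0.08 rad and value of joint clamp_lever below 0.6 rad), for 0.2 s.
2. the lever has snapped over into lock (value of joint clamp_lever above 1.3 rad), for 0.2 s.
At the end, for the whole second after the job is handed in: The sensor lies flat and at rest within 3 mm of its home place against the stop, the lever is locked (joint above 1.3 rad) and the pads press on the sensor with more than 2 N (x of sensor in the frame of clamp_jig between -0.003 and 0.004 m and y of sensor in the frame of clamp_jig between -0.005 and 0.005 m and z of sensor in the frame of clamp_jig below 0.012 m and angle between sensor's own z axis and vertical below 0.08 rad and value of joint clamp_lever above 1.3 rad and velocity of joint clamp_lever between -0.05 and 0.05 rad/s and linear speed of sensor below 0.01 m/s and contact force between clamp_pads and sensor above 2 N); the robot touches nothing.
It fails at once if the sensor is lifted or tipped (z of sensor in the frame of clamp_jig above 0.016 m or angle between sensor's own z axis and vertical above 0.25 rad).
It fails at once if the lever is worked before the sensor is home (value of joint clamp_lever above 0.8 rad and x of sensor in the frame of clamp_jig below -0.006 m).
It fails at once if another thing on the bench is shifted by more than 25 mm (distance of any of lens_tube, vial_white, vial_black, beaker, cuvette_rack from where it was at the start of the episode above 0.025 m).
It also fails if it takes over 45 s, if anything falls off the work surface, if the arm or the gripper's body presses on something with over 40 N, if the wrist force passes 120 N, or if a joint passes its speed limit or range.

### The arm

A 7-joint arm with a two-finger parallel gripper is mounted at the origin on a cart in front of the work surface, level with it; the furniture and walls round the work are solid. World frame = base frame: x ahead of the robot, y to its left, z up, the work surface at z = 0. Lengths are in m, angles in degrees, forces in N, time in s.
With the tool pointing down it reaches from about 0.425 to 0.875 m from the base axis. Payload 4.7 kg.
Tool frame: the origin (TCP) lies at the very end of the fingers, on their centre line; the grasp point (between the pads) lies 19 mm behind it; z points along the fingers, x is the direction in which the jaws open and shut, and the axes are right-handed (so a half turn about z gives the same grasp; the last joint's range is limited). The gripper opens to 87 mm and grips with 3 to 60 N. Pads are 19 mm wide; open, the fingers measure 117 mm over their backs; the gripper's body (75 mm by 190 mm) begins 51 mm behind the grasp point.
Start: joints at [-73.276, 18.392, -4.016, 83.108, 1.295, 78.541, -3.26], TCP at [0.178, 0.625, 0.223] pointing down, gripper open.
Joint ranges: [-163.93, 163.93], [-17.29, 119.83], [-79.2, 71.16], [3.27, 140.29], [-89.18, 269.18], [5.43, 117.66], [-154.24, 154.24]. Speed limits (degrees/s): [147.25, 147.25, 180, 180, 180, 180, 180].

### API

Orientations are given as [roll, pitch, yaw] about the fixed x, y, z axes, in that order (R = Rz(yaw) Ry(pitch) Rx(roll)).
In Python, from cell import sensors, vision, env gives the robot as it stands.
- The arm moves only by the shell command python3 -m inch 'ROWS' [OPENING] [FORCE]. ROWS is a JSON object of lists of equal length, an entry for each row: "dp": the shift along the tool's x, y, z in m, a list of three; "turn": the turn about the tool's z in degrees. A call has 1 to 8 rows; each row shifts and turns the commanded pose from where the row before left it, along the tool's axes as they then stand; what a row does not reach is not made up. A row lasts 1/8 s, in which the tool goes at most 62.5 mm and 10.7 degrees, less where a joint would pass 70% of its speed; a pose out of reach is approached as far as the arm can. A call is refused whole if a number of a shift passes 0.0625 or a number of a turn 10.7, either way. A call with a gripper value outside its range is refused whole. OPENING is the closure, from -1 (fully open) to 1 (shut), set as the call begins (- or left out, the last holds). The fingers move at their own pace and stop on an object; FORCE is the grip in N (left out, the last holds). Time passes only in rows, so rows that do not move let the fingers close. It gives the time, the measured TCP pose, the force and the opening at its end, in the units of the state.
- sensors.get_obs(): the state, without advancing time (a new reading comes with each control period).
- vision.read_camera(name): name is "scene" or "top"; returns the picture (384x512x3 uint8, blue, green, red); there is no depth.
- vision.get_calibration(name): a dict with "K" (3x3 intrinsics, pixels), "pose" (4x4, takes a point from camera to world coordinates). Camera axes: x right, y down, z forward; pixel columns grow to the right and rows downward; lengths in m; the calibration is good to about 2 mm. A picture is of the moment at which its call begins. get_calibration takes no time and is no camera call.
- env.sign_off(): hands the job in, once; it reports no verdict.
The state is a dict: "time_s": time; "qpos": joint angles; "joint_velocities": joint speeds; "effort": joint torques, N m; "tool_pos": TCP position; "tool_rot": TCP orientation; "force": force on the tool from outside, world axes, zero at the start; "wrist_torque": the same for the moment, N m; "grip_width": finger opening in m.
Only numpy, scipy, OpenCV 4.12 (cv2) and the standard library are available. Lean on these libraries where they do the work, as an engineer would, in place of code of your own. Each camera call takes 0.05 s, during which the arm holds its last target.

## Working session

There is one attempt and no reset: what is moved stays moved. The work goes in short steps, Python scripts to look and compute and a shell command to move; the robot and the scene stay as the last step left them, time stands still between calls to the robot, and variables do not carry over. Pictures are saved under pics/ and viewed, and the job is handed in when it is done.

```bash
ls; mkdir -p pics; python3 - <<'E'
from cell import sensors, vision, env
import cv2,numpy as np
np.set_printoptions(precision=4,suppress=True)
o=sensors.get_obs();print({k:np.round(v,3) for k,v in o.items()})
for n in("scene","top"):
    cv2.imwrite(f"pics/{n}0.png",vision.read_camera(n));c=vision.get_calibration(n);print(n,c["K"],c["pose"])
E
```

```text
pics
{'time_s': np.float64(0.0), 'qpos': array([-73.274,  18.438,  -4.016,  83.176,   1.296,  78.54 ,  -3.26 ]), 'joint_velocities': array([-0.026, -0.072, -0.061,  0.06 ,  0.141, -0.05 , -0.052]), 'effort': array([  0.   , -49.128,  -0.404, -31.253,  -0.064,   0.043,   0.   ]), 'tool_pos': array([0.178, 0.625, 0.221]), 'tool_rot': array([179.994,   0.109,  74.084]), 'force': array([ 0.598, -0.364,  0.918]), 'wrist_torque': array([-0.02 , -0.012, -0.007]), 'grip_width': np.float64(0.087)}
scene [[468.0805   0.     247.0806]
 [  0.     468.0805 197.2433]
 [  0.       0.       1.    ]] [[ 0.77   -0.3724  0.518  -0.2654]
 [-0.6376 -0.4197  0.646  -1.166 ]
 [-0.0232 -0.8277 -0.5607  0.9487]
 [ 0.      0.      0.      1.    ]]
top [[403.8428   0.     260.3344]
 [  0.     403.8428 191.9845]
 [  0.       0.       1.    ]] [[-0.0174 -0.9922  0.1238  0.3631]
 [-0.9998  0.0163 -0.0103 -0.1819]
 [ 0.0082 -0.124  -0.9923  1.52  ]
 [ 0.      0.      0.      1.    ]]
```

View pics/scene0.png

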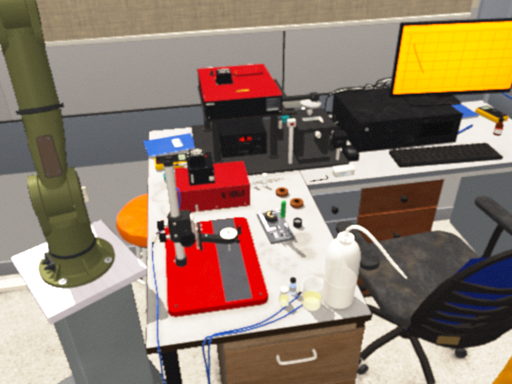

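View pics/top0.png

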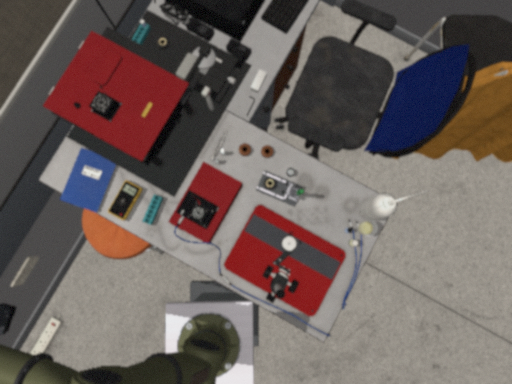

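```bash
python3 - <<'E'
import cv2
s=cv2.imread("pics/scene0.png");t=cv2.imread("pics/top0.png")
cv2.imwrite("pics/sc.png",cv2.resize(s[170:275,230:340],None,fx=7,fy=5.7*7/7,interpolation=cv2.INTER_CUBIC)[:600])
cv2.imwrite("pics/tc.png",cv2.resize(t[125:225,210:340],None,fx=6,fy=6,interpolation=cv2.INTER_CUBIC))
E
```

```text
(no output)
```

View pics/sc.png

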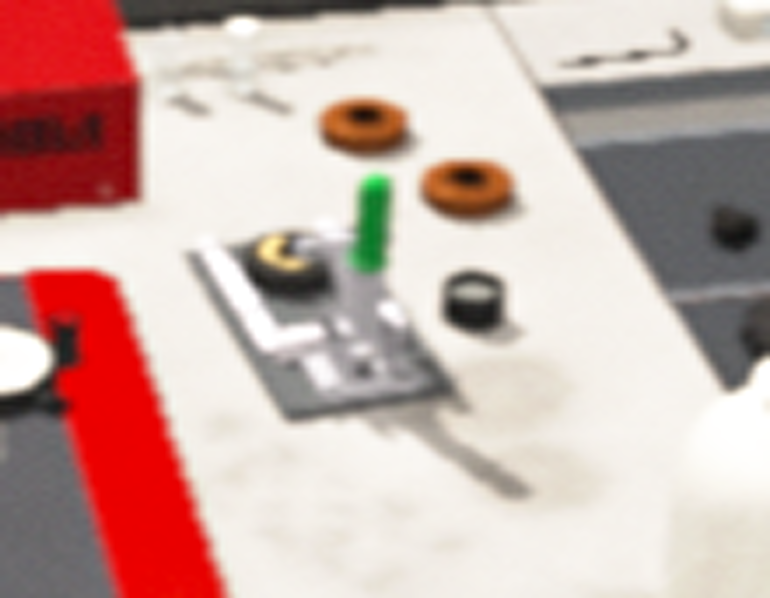

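View pics/tc.png

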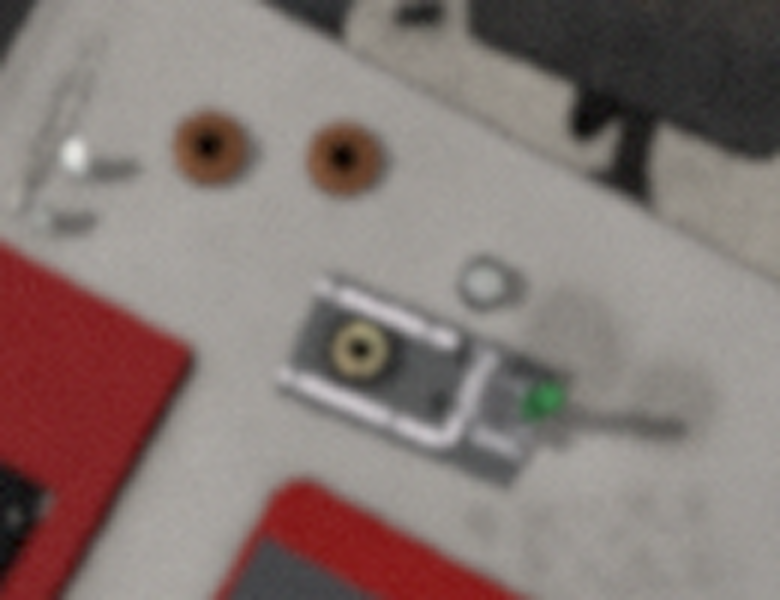

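```bash
cat > h.py <<'E'
import numpy as np
from cell import vision
from scipy.optimize import least_squares
C={n:vision.get_calibration(n) for n in("scene","top")}
def proj(n,P):
    T=np.linalg.inv(C[n]["pose"]);p=(T[:3,:3]@np.asarray(P,float).T).T+T[:3,3];q=(C[n]["K"]@p.T).T
    return q[:,:2]/q[:,2:]
def back(n,uv,z):
    d=C[n]["pose"][:3,:3]@np.linalg.solve(C[n]["K"],[*uv,1]);o=C[n]["pose"][:3,3]
    return o+d*(z-o[2])/d[2]
def J(p,P):
    c,s=np.cos(p[2]),np.sin(p[2]);P=np.asarray(P,float)
    z=P[:,2]+(p[3] if len(p)>3 else 0)
    return np.c_[p[0]+c*P[:,0]-s*P[:,1],p[1]+s*P[:,0]+c*P[:,1],z]
E
python3 - <<'E'
from h import *
tc=lambda u,v:((u+.5)/6+209.5,(v+.5)/6+124.5)
sc=lambda u,v:((u+.5)/7+229.5,(v+.5)/5.7+169.5)
T=[((-.085,.0305,.014),tc(325,283)),((-.085,-.0305,.014),tc(283,376)),((.075,-.042,.008),tc(512,488)),((.075,.042,.008),tc(570,378)),((.066,0,.125),tc(545,398))]
S=[((-.085,-.042,.008),sc(190,252)),((.075,-.042,.008),sc(288,418)),((.075,.042,.008),sc(458,395)),((.0706,0,.155),sc(375,178)),((.065,0,.0938),sc(370,268))]
f=lambda p:np.r_[(proj("top",J(p,[a for a,_ in T]))-[b for _,b in T]).ravel(),(proj("scene",J(p,[a for a,_ in S]))-[b for _,b in S]).ravel()]
for p0 in([.55,-.25,-1.9],[.55,-.25,-1.9,0]):
    r=least_squares(f,p0,loss="soft_l1");print(r.x,np.degrees(r.x[2]));print(f(r.x).reshape(-1,2).round(1).tolist())
print("sensor ring top",back("top",tc(360,349),.026))
s=back("top",tc(360,349),.026)
c=np.array([np.cos(r.x[2]),np.sin(r.x[2])]);d=s[:2]-r.x[:2];print(d@c,d@[-c[1],c[0]])
print("lens",back("top",tc(487,283),.025))
d=back("top",tc(487,283),.025)[:2]-r.x[:2];print(d@c,d@[-c[1],c[0]])
E
```

```text
[ 0.56447381 -0.27630316 -2.00594566] -114.9322202255729
[[0.1, -0.0], [0.5, -0.9], [-0.0, 0.6], [-0.9, -1.3], [-0.0, 0.6], [-0.4, 0.3], [-0.6, 0.1], [0.5, -0.6], [0.2, 0.6], [-0.0, 0.3]]
[ 5.64087004e-01 -2.76592700e-01 -2.00591703e+00  9.37591644e-04] -114.93058002390615
[[0.1, 0.0], [0.6, -0.8], [0.1, 0.6], [-0.8, -1.3], [0.1, 0.6], [-0.4, 0.1], [-0.6, -0.0], [0.5, -0.8], [0.2, 0.4], [-0.0, 0.1]]
sensor ring top [ 0.58376391 -0.23268503  0.026     ]
-0.048110525418531114 -0.0006645581849120849
lens [ 0.62438049 -0.31308998  0.025     ]
0.007681533123873341 0.07005961853433433
```

```bash
python3 - <<'E'
from h import *
from scipy.spatial.transform import Rotation
def tri(a,b):
    A=[];bb=[]
    o1=C["top"]["pose"][:3,3];d1=C["top"]["pose"][:3,:3]@np.linalg.solve(C["top"]["K"],[*a,1])
    o2=C["scene"]["pose"][:3,3];d2=C["scene"]["pose"][:3,:3]@np.linalg.solve(C["scene"]["K"],[*b,1])
    s=np.linalg.lstsq(np.c_[d1,-d2],o2-o1,rcond=None)[0];return ((o1+d1*s[0]+o2+d2*s[1])/2).round(3),np.linalg.norm(o1+d1*s[0]-o2-d2*s[1]).round(3)
print("bottle top?",tri((383,203),(345,238)))
print("mount disk",tri((289,243),(229,234)))
print("mount post/top",tri((284,262),(172,165)))
print("red box black dev",tri((204,200),(201,157)))
print("redbox corner near",tri((240,182),(247,166)))
print("redbox2",tri((189,92),(270,65)))
print("beaker",tri((366,228),(312,282)),"vial",tri((353,232),(293,280)))
E
python3 - <<'E'
import cv2
s=cv2.imread("pics/scene0.png");t=cv2.imread("pics/top0.png")
a=cv2.resize(s[150:320,145:365],None,fx=3.5,fy=3.5,interpolation=cv2.INTER_CUBIC);cv2.imwrite("pics/sc2.png",a)
a=cv2.resize(t[125:340,160:420],None,fx=2.75,fy=2.75,interpolation=cv2.INTER_CUBIC);cv2.imwrite("pics/tc2.png",a)
E
```

```text
bottle top? (array([ 0.489, -0.603,  0.199]), np.float64(0.012))
mount disk (array([ 0.36 , -0.295,  0.096]), np.float64(0.003))
mount post/top (array([ 0.275, -0.242,  0.343]), np.float64(0.071))
red box black dev (array([ 0.494, -0.   ,  0.182]), np.float64(0.029))
redbox corner near (array([ 0.568, -0.129,  0.172]), np.float64(0.003))
redbox2 (array([0.787, 0.002, 0.426]), np.float64(0.001))
beaker (array([ 0.411, -0.575,  0.076]), np.float64(0.01)) vial (array([ 0.395, -0.529,  0.061]), np.float64(0.001))
```

View pics/sc2.png

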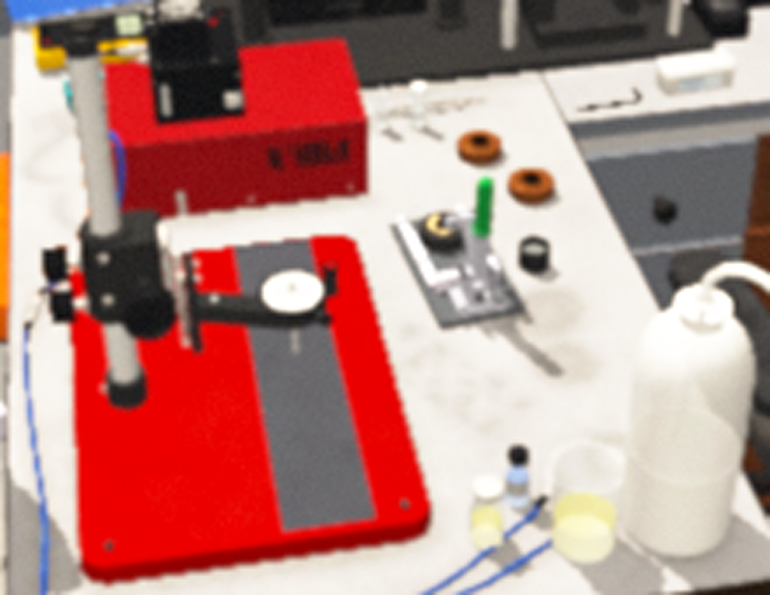

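View pics/tc2.png

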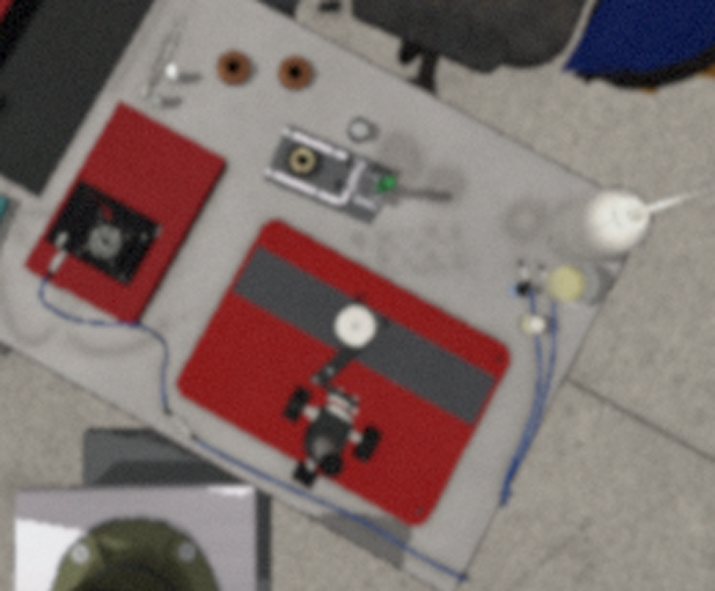

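```bash
python3 - <<'E'
from h import *
b=back("scene",(181,264),.03);print(b)
for z in(.2,.25,.3,.35,.4,.45):print(z,proj("scene",[[b[0],b[1],z]]),proj("top",[[b[0],b[1],z]]))
print(back("top",(150,158),.2),back("top",(150,158),.3),back("top",(189,92),.42))
for uv in((217,165),(241,182),(209,241),(170,220)):print("ibox",back("top",uv,.13))
b=back("top",(204,212),.2);print(b); print(back("scene",(201,150),.2))
E
```

```text
[ 0.21907724 -0.24635787  0.03      ]
0.2 [[174.56175076 216.95637399]] [[277.84374037 287.42902935]]
0.25 [[172.4793015  201.74013103]] [[278.67660656 289.2248541 ]]
0.3 [[170.30026298 185.8181204 ]] [[279.5787217  291.16999334]]
0.35 [[168.0177556  169.14007336]] [[280.559097   293.28387701]]
0.4 [[165.6242305  151.65083121]] [[281.62837805 295.5894591 ]]
0.45 [[163.11138618 133.28973583]] [[282.79923292 298.11405453]]
[0.64756638 0.16878186 0.2       ] [0.62601795 0.14221379 0.3       ] [0.78863588 0.00339799 0.42      ]
ibox [ 0.63406395 -0.04663005  0.13      ]
ibox [ 0.57265064 -0.12977666  0.13      ]
ibox [ 0.37083845 -0.01826252  0.13      ]
ibox [0.444734   0.11533862 0.13      ]
[ 0.46488835 -0.01032989  0.2       ]
[0.49112472 0.01831171 0.2       ]
```

```bash
python3 - <<'E'
import cv2
s=cv2.imread("pics/scene0.png")
cv2.imwrite("pics/sc3.png",cv2.resize(s[55:215,140:300],None,fx=3.7,fy=3.7,interpolation=cv2.INTER_CUBIC))
from h import *
for z in(.1,.2,.3,.4):
  for uv in((189,92),(145,158)):
    P=back("top",uv,z);print(z,P.round(3),proj("scene",[P]).round(0))
  for uv in((241,182),(209,241)):
    P=back("top",uv,z-.03);print("ibox",z-.03,P.round(3),proj("scene",[P]).round(0))
E
```

```text
0.1 [0.912 0.057 0.1  ] [[284. 135.]]
0.1 [0.669 0.213 0.1  ] [[212. 140.]]
ibox 0.07 [ 0.582 -0.128  0.07 ] [[250. 190.]]
ibox 0.07 [ 0.371 -0.011  0.07 ] [[180. 199.]]
0.2 [0.874 0.04  0.2  ] [[280. 116.]]
0.2 [0.648 0.185 0.2  ] [[210. 121.]]
ibox 0.17 [ 0.567 -0.131  0.17 ] [[247. 167.]]
ibox 0.17 [ 0.371 -0.023  0.17 ] [[178. 175.]]
0.3 [0.835 0.024 0.3  ] [[276.  95.]]
0.3 [0.626 0.158 0.3  ] [[207. 100.]]
ibox 0.27 [ 0.552 -0.135  0.27 ] [[243. 141.]]
ibox 0.27 [ 0.37  -0.035  0.27 ] [[177. 149.]]
0.4 [0.796 0.007 0.4  ] [[271.  72.]]
0.4 [0.605 0.13  0.4  ] [[205.  76.]]
ibox 0.37 [ 0.536 -0.139  0.37 ] [[239. 114.]]
ibox 0.37 [ 0.37  -0.047  0.37 ] [[175. 120.]]
```

View pics/sc3.png

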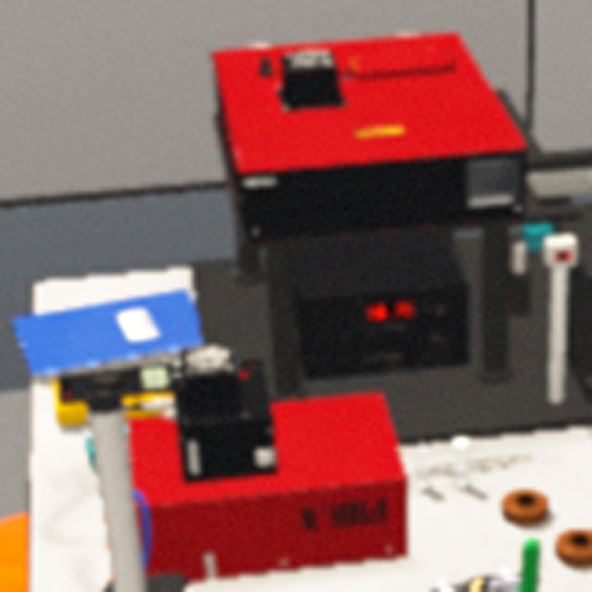

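```bash
python3 -m inch '{"dp":[[0,0,-0.06],[0,0,-0.06],[-0.01,0,-0.06],[-0.03,0,0],[-0.01,0,0]],"turn":[0,0,0,0,0]}' 1 10
```

```text
time_s: 0.72
tool_pos: [0.1643, 0.5762, 0.4033]
tool_rot: [180.0, -0.1, 74.1]
force: [0.2, 0.4, -0.2]
grip_width: 0.045
```

```bash
python3 -m inch '{"dp":[[-0.0027,0.0565,0],[-0.0027,0.0565,0],[-0.0027,0.0565,0],[-0.0027,0.0565,0],[-0.0027,0.0565,0],[-0.0027,0.0565,0],[-0.0027,0.0565,0],[-0.0027,0.0565,0]],"turn":[5.4,5.4,5.4,5.4,5.4,5.4,5.4,5.4]}'
```

```text
time_s: 1.72
tool_pos: [0.516, 0.3061, 0.4005]
tool_rot: [180.0, 0.2, 30.7]
force: [0.3, 0.2, -0.4]
grip_width: 0.0003
```

```bash
python3 -m inch '{"dp":[[-0.0027,0.0565,0],[-0.0027,0.0565,0],[-0.0027,0.0565,0],[-0.0027,0.0565,0],[-0.0027,0.0565,0],[-0.0027,0.0565,0],[-0.0027,0.0565,0],[-0.0027,0.0565,0]],"turn":[5.4,5.4,5.4,5.4,5.4,5.4,5.4,5.4]}'
```

```text
time_s: 2.72
tool_pos: [0.5857, -0.1304, 0.4006]
tool_rot: [179.9, 0.1, -12.5]
force: [0.5, 0.6, 1.0]
grip_width: 0.0007
```

```bash
cat > w.py <<'E'
from h import *
from cell import sensors
o=sensors.get_obs();p=o["tool_pos"];yaw=o["tool_rot"][2]
th=np.radians(-115);c=np.array([np.cos(th),np.sin(th)])
d=p[:2]-[.5645,-.2763]
print("TCP jig x,y,z mm",(1e3*np.array([d@c,d@[-c[1],c[0]],p[2]])).round(1),"yaw",yaw.round(2),"F jig",np.r_[o["force"][:2]@c,o["force"][:2]@[-c[1],c[0]],o["force"][2]].round(1),"t",round(float(o["time_s"]),2))
E
python3 w.py
```

```text
TCP jig x,y,z mm [-141.2  -42.4  400.6] yaw -12.49 F jig [-0.8  0.2  1. ] t 2.73
```

```bash
python3 -m inch '{"dp":[[0,0,0],[0,0,0],[0.042,0.051,0],[0,0,0.06],[0,0,0.06],[0,0,0.06],[0,0,0.06],[0,0,0]],"turn":[6.25,6.25,0,0,0,0,0,0]}'; python3 w.py; python3 - <<'E'
from cell import vision
import cv2
s=vision.read_camera("scene");t=vision.read_camera("top")
cv2.imwrite("pics/s1.png",cv2.resize(s[100:270,145:345],None,fx=3.5,fy=3.5,interpolation=cv2.INTER_CUBIC))
cv2.imwrite("pics/t1.png",cv2.resize(t[100:300,180:380],None,fx=3,fy=3,interpolation=cv2.INTER_CUBIC))
E
```

```text
time_s: 3.72
tool_pos: [0.5977, -0.1876, 0.1564]
tool_rot: [179.8, 0.7, -24.8]
force: [-0.4, 0.8, -0.5]
grip_width: 0.0003
TCP jig x,y,z mm [-94.5  -7.4 156.4] yaw -24.82 F jig [-0.6 -0.7 -0.5] t 3.73
```

View pics/s1.png

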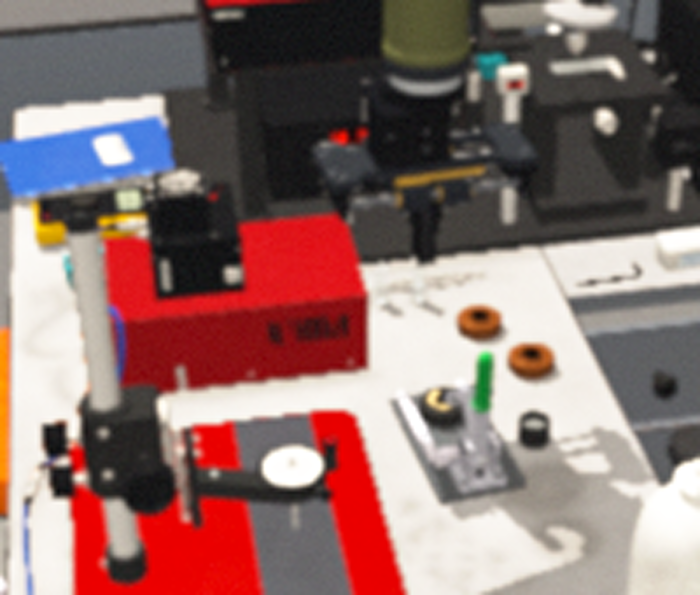

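View pics/t1.png

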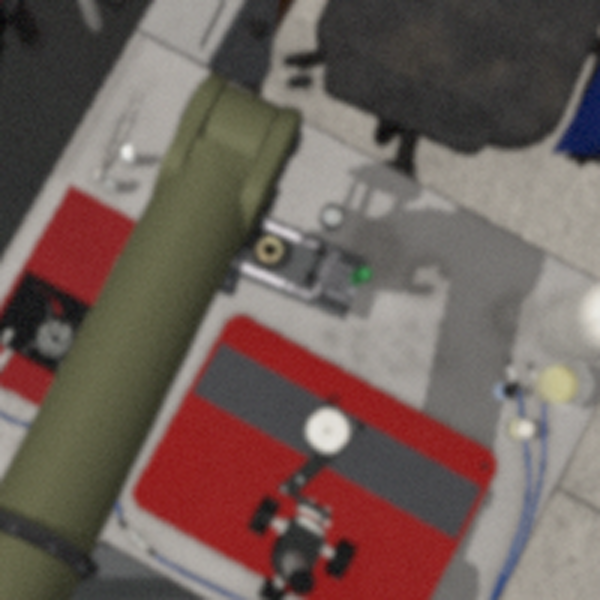

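```bash
python3 -m inch '{"dp":[[0.0075,0.0045,0.02],[0,0,0.04],[0,0,0.04],[0,0,0],[0,0,0]],"turn":[0.2,0,0,0,0]}'; python3 w.py
```

```text
time_s: 4.45
tool_pos: [0.6084, -0.1974, 0.0647]
tool_rot: [-180.0, -0.2, -25.0]
force: [1.3, -0.5, 0.0]
grip_width: 0.0006
TCP jig x,y,z mm [-90.1   6.4  64.7] yaw -25.03 F jig [-0.1  1.4  0. ] t 4.45
```

```bash
python3 -m inch '{"dp":[[-0.006,0,0],[0,0,0.0],[0,0,0.02],[0,0,0],[0,0,0],[0,0,0]],"turn":[0,0,0,0,0,0]}'; python3 w.py
```

```text
time_s: 5.2
tool_pos: [0.6016, -0.194, 0.0427]
tool_rot: [-180.0, -0.0, -25.0]
force: [0.6, -0.0, 0.0]
grip_width: 0.0004
TCP jig x,y,z mm [-90.2  -1.1  42.7] yaw -25.02 F jig [-0.2  0.5  0. ] t 5.2
```

```bash
python3 -m inch '{"dp":[[0.001,0,0.01],[0,0,0.012],[0,0,0],[0,0,0]],"turn":[0,0,0,0]}'; python3 w.py; python3 - <<'E'
from cell import vision
import cv2
s=vision.read_camera("scene")
cv2.imwrite("pics/s2.png",cv2.resize(s[140:250,200:330],None,fx=5.5,fy=5.5,interpolation=cv2.INTER_CUBIC))
E
```

```text
time_s: 5.7
tool_pos: [0.6022, -0.1944, 0.0204]
tool_rot: [180.0, 0.0, -25.0]
force: [0.2, 0.7, 0.2]
grip_width: 0.0007
TCP jig x,y,z mm [-90.2  -0.5  20.4] yaw -25.02 F jig [-0.7 -0.1  0.2] t 5.7
```

View pics/s2.png

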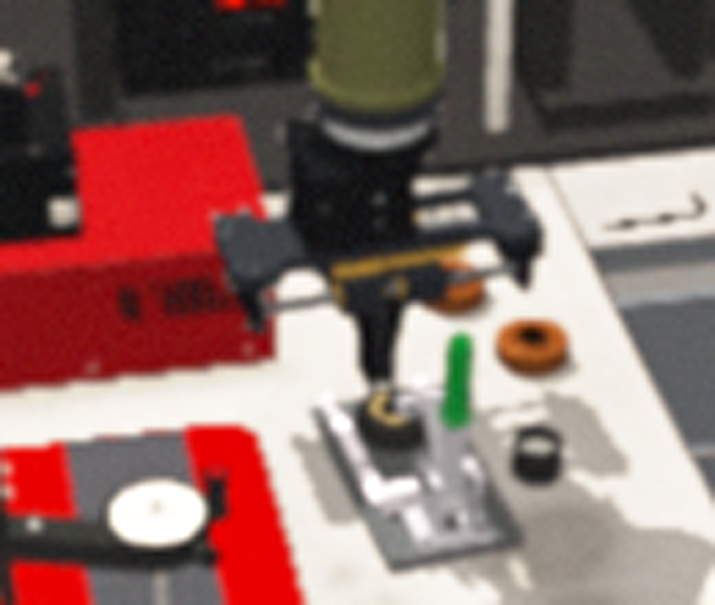

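```bash
python3 -m inch '{"dp":[[0,0.005,0.001],[0,0.005,0],[0,0.005,0],[0,0.005,0],[0,0.005,0],[0,0.005,0],[0,0.005,0],[0,0,0]],"turn":[0,0,0,0,0,0,0,0]}'; python3 w.py;  python3 - <<'E'
from cell import vision
import cv2
s=vision.read_camera("scene")
cv2.imwrite("pics/s3.png",cv2.resize(s[140:250,200:330],None,fx=5.5,fy=5.5,interpolation=cv2.INTER_CUBIC))
E
```

```text
time_s: 6.75
tool_pos: [0.5871, -0.2269, 0.0196]
tool_rot: [180.0, -0.0, -25.1]
force: [-0.0, -0.8, -0.6]
grip_width: 0.0011
TCP jig x,y,z mm [-54.3  -0.4  19.6] yaw -25.07 F jig [ 0.8  0.3 -0.6] t 6.75
```

View pics/s3.png

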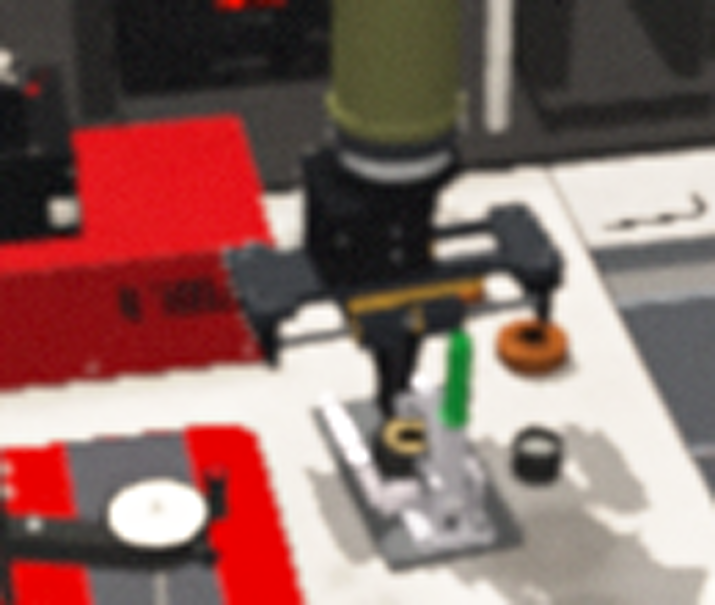

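```bash
python3 -m inch '{"dp":[[0,0.004,0],[0,0.004,0],[0,0.004,0],[0,0.002,0],[0,0,0]],"turn":[0,0,0,0,0]}'; python3 w.py
```

```text
time_s: 7.42
tool_pos: [0.5814, -0.2391, 0.0196]
tool_rot: [180.0, -0.0, -25.0]
force: [-0.2, 0.9, 0.3]
grip_width: 0.0005
TCP jig x,y,z mm [-40.8  -0.5  19.6] yaw -25.04 F jig [-0.7 -0.6  0.3] t 7.42
```

```bash
python3 -m inch '{"dp":[[0,0.002,0],[0,0.001,0],[0,0,0]],"turn":[0,0,0]}'; python3 w.py
```

```text
time_s: 7.8
tool_pos: [0.5803, -0.2413, 0.0196]
tool_rot: [-180.0, -0.0, -25.0]
force: [0.4, 0.4, 0.1]
grip_width: 0.0006
TCP jig x,y,z mm [-38.4  -0.4  19.6] yaw -25.01 F jig [-0.5  0.2  0.1] t 7.8
```

```bash
python3 -m inch '{"dp":[[0,0.001,0],[0,0.001,0],[0,0,0]],"turn":[0,0,0]}'; python3 w.py; python3 - <<'E'
from cell import vision
import cv2
s=vision.read_camera("scene");t=vision.read_camera("top")
cv2.imwrite("pics/s4.png",cv2.resize(s[175:245,255:325],None,fx=8,fy=8,interpolation=cv2.INTER_CUBIC))
cv2.imwrite("pics/t4.png",cv2.resize(t[160:220,240:320],None,fx=9,fy=9,interpolation=cv2.INTER_CUBIC))
E
```

```text
time_s: 8.18
tool_pos: [0.5801, -0.2418, 0.0196]
tool_rot: [-179.9, 0.0, -25.0]
force: [1.7, 3.8, 0.4]
grip_width: 0.0005
TCP jig x,y,z mm [-37.9  -0.4  19.6] yaw -24.96 F jig [-4.2 -0.   0.4] t 8.18
```

View pics/s4.png

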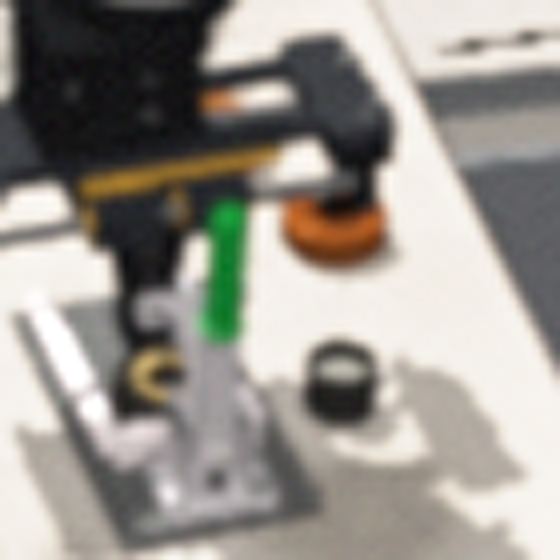

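View pics/t4.png

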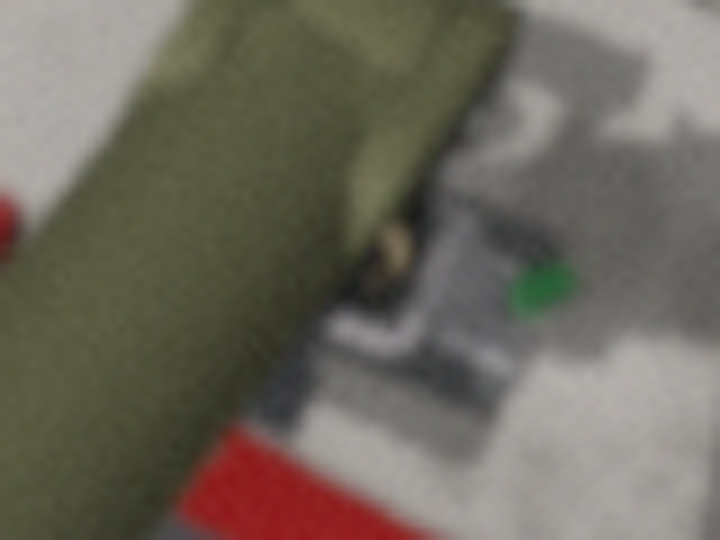

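```bash
python3 -m inch '{"dp":[[0,0.001,0],[0,0,0],[0,0,0]],"turn":[0,0,0]}'; python3 w.py
```

```text
time_s: 8.65
tool_pos: [0.5801, -0.2419, 0.0196]
tool_rot: [-179.8, 0.0, -24.9]
force: [1.9, 5.9, -0.6]
grip_width: 0.0006
TCP jig x,y,z mm [-37.7  -0.4  19.6] yaw -24.93 F jig [-6.1 -0.7 -0.6] t 8.65
```

```bash
python3 -m inch '{"dp":[[0,0.002,0],[0,0,0],[0,0,0]],"turn":[0,0,0]}'; python3 w.py
```

```text
time_s: 9.02
tool_pos: [0.58, -0.2421, 0.0196]
tool_rot: [-179.7, 0.0, -24.9]
force: [2.1, 8.1, 1.2]
grip_width: 0.001
TCP jig x,y,z mm [-37.6  -0.4  19.6] yaw -24.88 F jig [-8.2 -1.5  1.2] t 9.03
```

```bash
python3 -m inch '{"dp":[[0,-0.01,0],[0,-0.02,0],[0,-0.02,0],[0,0,-0.04],[0,0,-0.06],[0,0,-0.06],[0,0,-0.03],[0,0,0]],"turn":[0,0,0,0,0,0,0,0]}'; python3 w.py; python3 - <<'E'
from cell import vision
import cv2
s=vision.read_camera("scene");t=vision.read_camera("top")
cv2.imwrite("pics/s5f.png",s);cv2.imwrite("pics/t5f.png",t)
cv2.imwrite("pics/s5.png",cv2.resize(s[190:250,250:320],None,fx=10,fy=10,interpolation=cv2.INTER_CUBIC))
cv2.imwrite("pics/t5.png",cv2.resize(t[160:220,240:320],None,fx=9,fy=9,interpolation=cv2.INTER_CUBIC))
E
```

```text
time_s: 10.02
tool_pos: [0.6013, -0.2005, 0.2127]
tool_rot: [-179.9, -0.3, -25.0]
force: [0.1, -0.0, -0.1]
grip_width: 0.0005
TCP jig x,y,z mm [-84.3   1.3 212.7] yaw -24.97 F jig [-0.   0.1 -0.1] t 10.03
```

View pics/s5.png

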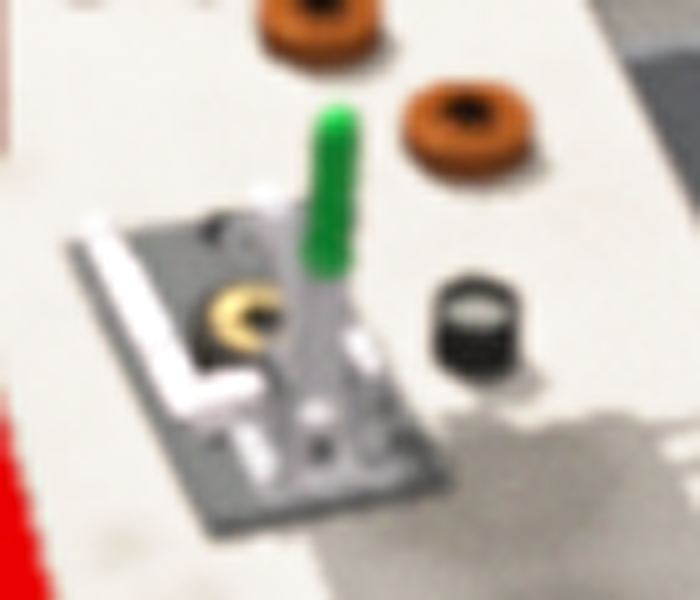

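View pics/t5.png

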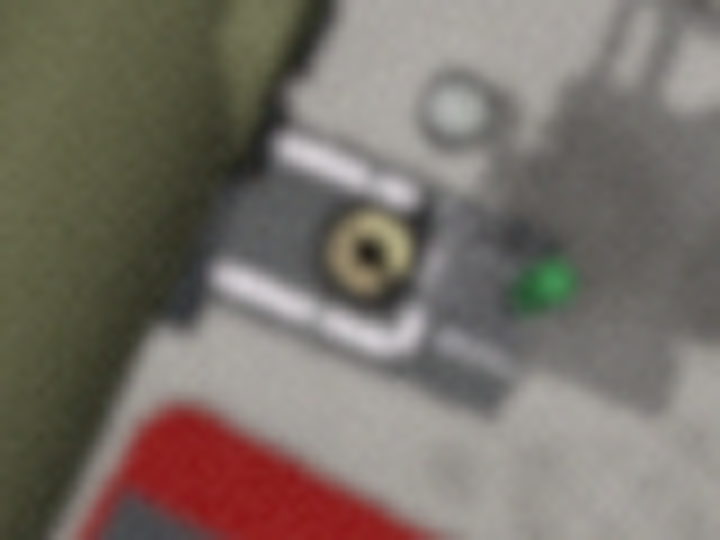

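```bash
python3 - <<'E'
from h import *
p=[.5645,-.2763,np.radians(-115)]
for nm,P in dict(ringhome=(0,0,.026),ringm3=(-.003,0,.026),stopL=(.024,-.0265,.024),stopR=(.024,.0265,.024),rings=(-.013,0,.026)).items():
    a=proj("top",J(p,[P]))[0];b=proj("scene",J(p,[P]))[0]
    print(nm,"t5",((a-[239.5,159.5])*9-.5).round(0),"s5",((b-[249.5,189.5])*10-.5).round(0))
s=back("top",(280.8,187.6),.026)[:2]-p[:2];c=np.array([np.cos(p[2]),np.sin(p[2])]);print(s@c,s@[-c[1],c[0]])
E
```

```text
ringhome t5 [376. 253.] s5 [262. 327.]
ringm3 t5 [370. 250.] s5 [259. 321.]
stopL t5 [403. 335.] s5 [205. 389.]
stopR t5 [454. 219.] s5 [363. 361.]
rings t5 [348. 240.] s5 [250. 304.]
-0.0020105785442621417 -0.000627251266382986
```

```bash
python3 - <<'E'
from h import *
import cv2
p=[.5645,-.2763,np.radians(-115)]
t=cv2.imread("pics/t5f.png");s=cv2.imread("pics/s5f.png")
# rectify to jig plane z=.025: 10 px/mm? 6px/mm, x -60..60,y -45..45
xs=np.linspace(-.06,.06,720);ys=np.linspace(.045,-.045,540)
X,Y=np.meshgrid(xs,ys)
for n,im in(("top",t),("scene",s)):
    uv=proj(n,J(p,np.c_[X.ravel(),Y.ravel(),np.full(X.size,.025)])).astype(np.float32).reshape(540,720,2)
    r=cv2.remap(im,uv[...,0],uv[...,1],cv2.INTER_CUBIC)
    for x in range(-60,61,10):cv2.line(r,((x+60)*6,0),((x+60)*6,8 if x else 30),(0,255,0),1)
    cv2.imwrite(f"pics/r5{n}.png",r)
E
```

```text
(no output)
```

View pics/r5top.png

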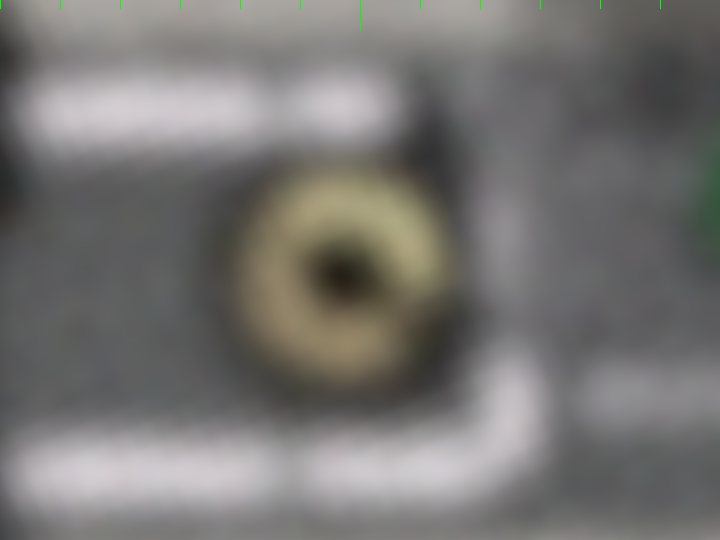

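View pics/r5scene.png

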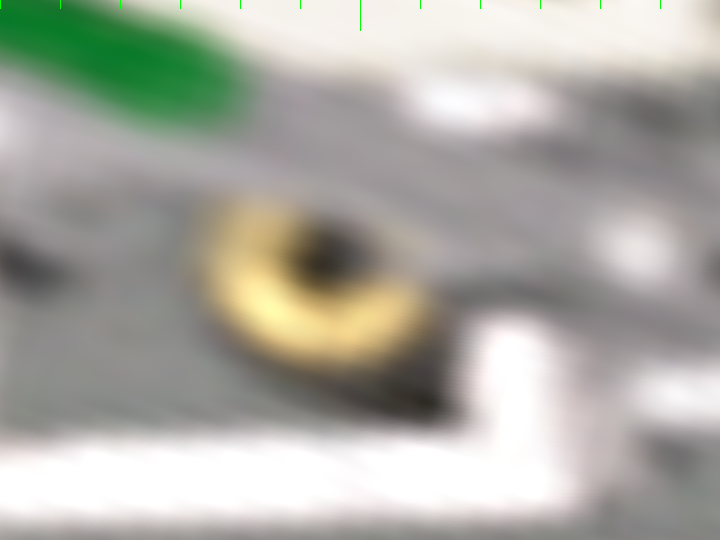

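```bash
sed -i 's/\[.5645,-.2763\]/[.5658,-.2736]/' w.py; python3 -m inch '{"dp":[[0,0.03,0],[0,0.045,0],[0,0.03,0],[0,0.01,0],[0,0,0],[0,0,0]],"turn":[0,0,0,0,0,0]}'; python3 w.py
```

```text
time_s: 10.88
tool_pos: [0.5517, -0.3027, 0.2089]
tool_rot: [-179.9, 0.1, -24.9]
force: [-0.4, 0.6, -0.5]
grip_width: 0.0003
TCP jig x,y,z mm [ 32.3  -0.5 208.9] yaw -24.86 F jig [-0.3 -0.6 -0.5] t 10.88
```

```bash
python3 -m inch '{"dp":[[0,0,0.04],[0,0,0.03],[0,0,0.015],[0,0,0.005],[0,0,0],[0,0,0]],"turn":[0,0,0,0,0,0]}'; python3 w.py; python3 - <<'E'
from cell import vision
import cv2
s=vision.read_camera("scene")
cv2.imwrite("pics/s6.png",cv2.resize(s[160:250,240:330],None,fx=6.5,fy=6.5,interpolation=cv2.INTER_CUBIC))
E
```

```text
time_s: 11.62
tool_pos: [0.5514, -0.3052, 0.1208]
tool_rot: [-180.0, -0.1, -25.0]
force: [-0.3, 0.4, 0.1]
grip_width: 0.0007
TCP jig x,y,z mm [ 34.8   0.3 120.8] yaw -25.01 F jig [-0.3 -0.5  0.1] t 11.62
```

View pics/s6.png

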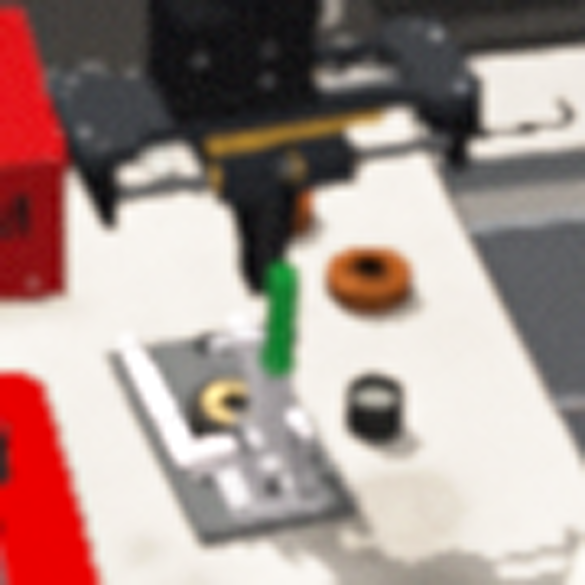

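```bash
python3 -m inch '{"dp":[[0,0.01,0.003],[0,0.01,0],[0,0.008,0.001],[0,0.007,0.002],[0,0.007,0.002],[0,0,0]],"turn":[0,0,0,0,0,0]}'; python3 w.py
```

```text
time_s: 12.42
tool_pos: [0.5339, -0.3421, 0.1119]
tool_rot: [-179.9, -0.0, -25.0]
force: [2.4, 5.3, 2.0]
grip_width: 0.0005
TCP jig x,y,z mm [ 75.6   0.  111.9] yaw -24.99 F jig [-5.8 -0.   2. ] t 12.43
```

```bash
python3 -m inch '{"dp":[[0,0.007,0.003],[0,0.007,0.004],[0,0.006,0.005],[0,0.006,0.005],[0,0,0]],"turn":[0,0,0,0,0]}'; python3 w.py
```

```text
time_s: 13.05
tool_pos: [0.5229, -0.366, 0.0949]
tool_rot: [-179.9, -0.1, -25.0]
force: [3.0, 3.7, 3.4]
grip_width: 0.0003
TCP jig x,y,z mm [101.8   0.2  94.9] yaw -24.99 F jig [-4.6  1.2  3.4] t 13.05
```

```bash
python3 -m inch '{"dp":[[0,0.005,0.005],[0,0.004,0.006],[0,0.004,0.006],[0,0.003,0.007],[0,0.002,0.007],[0,0,0.006],[0,0,0]],"turn":[0,0,0,0,0,0,0]}'; python3 w.py; python3 - <<'E'
from cell import vision
import cv2
s=vision.read_camera("scene")
cv2.imwrite("pics/s7.png",cv2.resize(s[170:260,240:330],None,fx=6.5,fy=6.5,interpolation=cv2.INTER_CUBIC))
E
```

```text
time_s: 13.92
tool_pos: [0.5135, -0.3838, 0.0591]
tool_rot: [180.0, 0.0, -25.1]
force: [-4.2, 1.4, 11.2]
grip_width: 0.0002
TCP jig x,y,z mm [122.   -0.8  59.1] yaw -25.06 F jig [ 0.5 -4.4 11.2] t 13.93
```

View pics/s7.png

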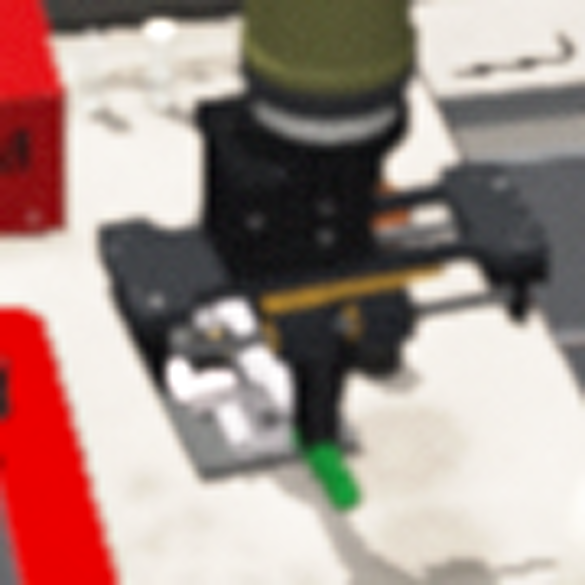

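```bash
python3 -m inch '{"dp":[[0,0,-0.01],[0,0,-0.03],[0,0,-0.05],[0,0,-0.06],[0,0,-0.06],[0,0.06,0],[0,0.06,0],[0,0,0]],"turn":[0,0,0,0,0,0,0,0]}'; python3 w.py; python3 - <<'E'
from cell import vision
import cv2
s=vision.read_camera("scene");t=vision.read_camera("top")
cv2.imwrite("pics/s8.png",cv2.resize(s[170:320,220:370],None,fx=4,fy=4,interpolation=cv2.INTER_CUBIC))
cv2.imwrite("pics/t8.png",cv2.resize(t[140:240,220:380],None,fx=5,fy=5,interpolation=cv2.INTER_CUBIC))
E
```

```text
time_s: 14.98
tool_pos: [0.4578, -0.4973, 0.2678]
tool_rot: [179.7, 0.1, -25.6]
force: [-0.2, -0.3, 1.0]
grip_width: 0.0008
TCP jig x,y,z mm [248.4  -3.4 267.8] yaw -25.61 F jig [ 0.4 -0.1  1. ] t 14.97
```

View pics/s8.png

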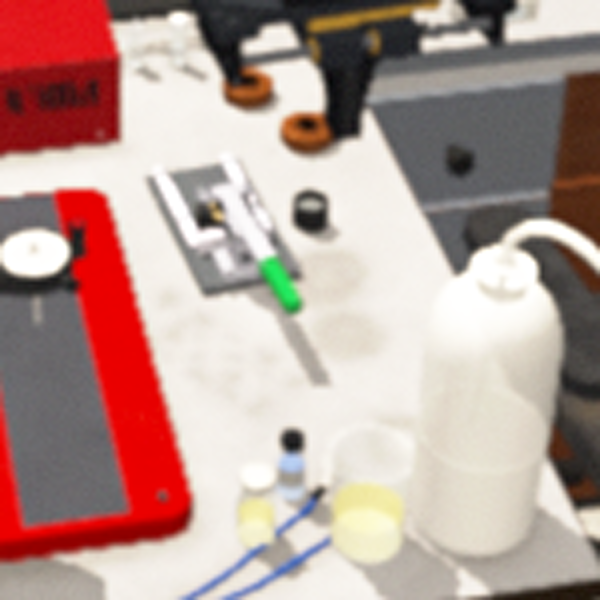

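View pics/t8.png

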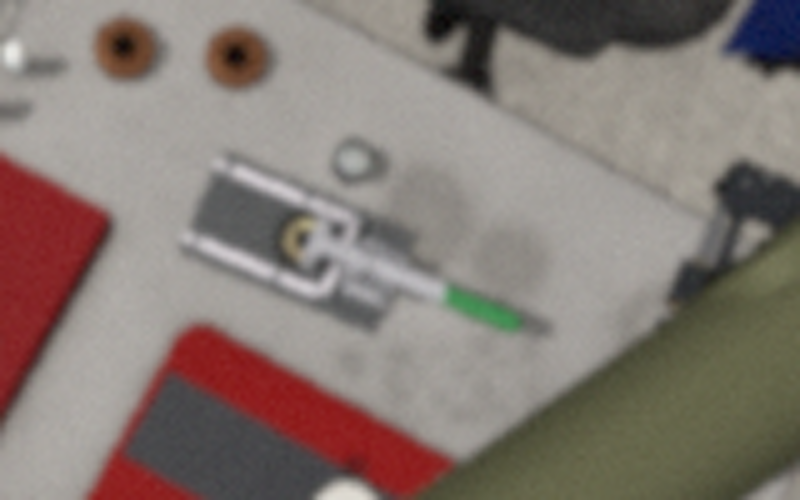

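```bash
python3 - <<'E'
from h import *
p=[.5658,-.2736,np.radians(-115)]
for v in(1.1,1.3,1.4):
    f=.1+v;P=[(.06+.11*np.sin(f),0,.046+.11*np.cos(f))]
    print(v,((proj("scene",J(p,P))-[219.5,169.5])*4).round(0),((proj("top",J(p,P))-[219.5,139.5])*5).round(0))
P=back("top",(219.5+303/5,139.5+240/5),.026);print("ring?",P)
E
python3 -m inch '{"dp":[[0,0,0],[0,0,0],[0,0,0],[0,0,0]],"turn":[0,0,0,0]}'
```

```text
1.1 [[292. 273.]] [[519. 320.]]
1.3 [[294. 300.]] [[522. 326.]]
1.4 [[294. 313.]] [[521. 328.]]
ring? [ 0.56520066 -0.27160624  0.026     ]
time_s: 15.58
tool_pos: [0.4639, -0.4911, 0.2676]
tool_rot: [-180.0, -0.0, -25.0]
force: [-0.4, 0.1, 0.3]
grip_width: 0.0002
```

```bash
python3 -c "
from cell import env
print(env.sign_off())"
```

```text
the job is handed in; nothing more can be done
None
```

I pushed the black sensor with the pale ring along the channel to the stop with the closed fingers. I then drew back, pushed the green lever over and down until it locked, raised the arm clear and handed the job in at about 15.6 s.

**Sensor:** Near the end of the channel the push met firm resistance, about 8 N. After I drew back, the ring's centre stood 23 to 24 mm from the stop's face in both cameras, against 24 mm when home. My first jig fit was about 3 mm off along the channel and put the sensor 2 to 4 mm short. I corrected the fit from the visible stop before working the lever.

**Lever:** It came up against its end stop with 11 N. With the arm clear, its tip matched an angle of about 1.35 to 1.4 rad.

**Clamp and bench:** In the last pictures the clamp's arm lies over the sensor. The lens tube, both vials and the beaker look unmoved. I did not check the cuvette rack in the last crops, but nothing was moved near it. The wrist force read about zero, so the robot was touching nothing.

**Not measured:** The pad force cannot be read directly. I infer it only from the lever being locked and the arm being down on the sensor.

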